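# Guard shut, then hold the press lock plunger back

## Robot

A 6-joint arm with a two-finger parallel gripper is mounted at the origin on the work surface. World frame = base frame: x ahead of the robot, y to its left, z up, the work surface at z = 0. Lengths are in m, angles in rad, forces in N, time in s.
With the tool pointing down it reaches from about 0.3 to 0.875 m from the base axis. Payload 4.2 kg.
Tool frame: the origin (TCP) lies midway between the tips of the shut fingers; the grasp point (between the pads) lies 19 mm behind it; z points along the fingers, y is the direction in which the jaws open and shut (so a half turn about z gives the same grasp; the last joint's range is limited). The gripper opens to 85 mm and grips with 20 to 120 N. Pads are 22 mm wide; open, the fingers measure 114 mm over their backs; the gripper's body (76 mm by 85 mm) begins 54 mm behind the grasp point. The pads swing forward as they close: fully open they stand 13 mm farther back than shut.
Start: joints at [-1.194, 0.32, 1.565, -0, 1.257, -0.02], TCP at [0.222, -0.53, 0.231] pointing down, gripper open.
Joint ranges: [-3.11, 3.11], [-0.84, 2.01], [0.21, 2.61], [-1.34, 4.49], [0.05, 2.63], [-2.56, 2.56]. Speed limits (rad/s): [2.57, 2.57, 3.14, 3.14, 3.14, 3.14].

## Interface

Orientations are given as a rotation vector (axis times angle).
In Python, from station import * gives the robot as it stands. The module is installed in compiled form; this text tells all that it offers.
- The arm moves only by the tool drive_tool, never from a script. Its argument "steps" is a list of rows, each an object of numbers: "tx", "ty", "tz": the shift along the tool's x, y, z in cm; "wx", "wy", "wz": the turn, a rotation vector about the tool's x, y, z in degrees; "claw": the opening, from 0 (shut) to 1 (fully open). In form: [{"tx": .., "ty": .., "tz": .., "wx": .., "wy": .., "wz": .., "claw": ..}, ...]. A call has exactly 5 rows; each row shifts and turns the commanded pose from where the row before left it, along the tool's axes as they then stand; what a row does not reach is not made up. A row lasts 1/8 s, in which the tool goes at most 62.5 mm and 10.7 degrees, less where a joint would pass 70% of its speed; a pose out of reach is approached as far as the arm can. A call with a gripper value outside its range is refused whole. The fingers move at their own pace and stop on an object; the grip force is fixed at half the most. Time passes only in rows, so rows that do not move let the fingers close, or fill a call up. It gives the time, the measured TCP pose, the force and the opening at its end, in the units of the state.
- get_state(): the state, without advancing time (a new reading comes with each control period).
- snapshot(name): name is "scene" or "top" or "wrist"; returns the picture (400x640x3 uint8, red, green, blue); there is no depth.
- camera_model(name): a dict with "camera_matrix" (3x3 intrinsics, pixels), "world_from_camera" (4x4, takes a point from camera to world coordinates); the wrist camera has in their place "T_tool_cam" (4x4, takes a point from camera to tool coordinates, whose origin is the TCP and whose axes are the flange's). Camera axes: x right, y down, z forward; pixel columns grow to the right and rows downward; lengths in m; the calibration is good to about 2 mm. The wrist camera is an equidistant fisheye: a pixel r from the principal point sees the ray r / f radians off the axis. A picture is of the moment at which its call begins: read the wrist's pose just before it. camera_model takes no time and is no camera call.
- finish_job(): hands the job in, once; it reports no verdict.
The state is a dict: "time_s": time; "joint_pos": joint angles; "qvel": joint speeds; "tau": joint torques, N m; "eef_pos": TCP position; "tool_rot": TCP orientation; "contact_force": force on the tool from outside, world axes, zero at the start; "moment": the same for the moment, N m; "opening": finger opening in m.
Only numpy, scipy, OpenCV 4.12 (cv2) and the standard library are available. Lean on these libraries where they do the work, as an engineer would, in place of code of your own. Each camera call takes 0.05 s, during which the arm holds its last target. There are 200 camera calls.

## Task

Get the hand press ready for my stroke: push its yellow-framed guard door shut until it seats on its catch, and only then pull the red-knobbed lock plunger on top of the press straight up, fully back to its stop and clear of its hole in the collar, and hold it there. Finish while still gripping the plunger fully up, with the door still seated. Leave the lever to me, and do not disturb the tongue on the anvil or the loose parts on the bench.

Things in the scene. Friction and masses are not known exactly. Their poses are not given: they have to be found in the camera images.
- press: Cast iron hand press bolted to the bench. Origin on the bench top below the ram. Axes: z up, -x out of the open front with the guard door, +y the plunger and door-hinge side, -y the lever side. Base x -100 to 140, y -80 to 80 mm, 30 high; round anvil 96 across, top at 46. Head x -32 to 120, y -30 to 30, z 163 to 245; ram 20 mm square at the origin, top at 298. Column at x 76 to 124.
- guard_catch (a point): Centre of the brass ball (14 mm across) of the guard's catch, in a steel housing on the free-side guard post; press axes x -96, y -60, z 145 mm. Guard posts 14 mm square at x -90, y +67 and -67, with clear side screens from them back to x 67, all topping out at 162 mm.
- guard_door (a joint): Guard door hinge, rad: 0 is shut and seated on the catch, grows as the free edge swings out to the front. Ajar it stays where left (0.04 N m friction). At about 0.13 rad its strike meets the sprung ball; push it over (about 8 N on the face 85 mm from the hinge); past about 0.05 rad the ball snaps it home to the stop at 0 and keeps it there.
- guard_hinge (a point): Point on the door's vertical hinge line at its top edge, 160 mm above the bench; press axes x -90, y +60. Door: clear panel in a yellow frame, 8 mm thick, centred on the hinge line, 112 mm wide, z 34 to 160 mm. Own axes turn with the door: z up, -y from hinge to free edge, -x out of the outer face. A black knob stands 26 mm out of that face, 98 mm from the hinge, z 62 to 82 mm.
- guard_face (a point): Point on the guard door's outer face (the one that looks out when shut), 85 mm from the hinge, 140 mm above the bench: a good place to push. Own axes turn with the door: -x points out of the outer face, so the shutting push is along +x.
- plunger (a joint): Travel of the sprung lock plunger, m: 0 is seated with its 10 mm pin 9 mm deep in the collar's hole, 0.012 is fully back on its stop. The spring pulls it down with 8 N when seated, about 18 N fully back. It does not stay out: let go, it snaps back.
- plunger_knob (a point): Middle of the grip band of the plunger's red mushroom knob, 298 mm above the bench when seated, rising with it; press axes x +28, y +49. Knob 28 mm across, z 286 to 311 (straight-sided 290 to 304), neck 15 mm across below. It stands upright on a brass barrel 20 mm across, top at 275 mm; nut 26 mm across, top 264; bracket top 257. Axes as the press's.
- lever (a joint): Swing of the press lever from its parked place, rad: 0 parked, grows as it is pulled to the front. The seated plunger locks it; once that is out, friction alone (0.6 N m) holds it.
- lever_ball (a point): Centre of the black ball, 34 mm across, on the end of the lever's 13 mm round bar. The bar leaves its hub on the press's -y side (x +28, y -62, z 205 mm) and leans up and back; the ball is at x +147, y -62, z 378 mm while parked.
- zinc_tongue: Fresh zinc latch tongue lying loose on the anvil under the ram, 78 x 24 x 6 mm, a brass bush 15 mm across started in its hole, 17 mm high in all. Origin under its middle, x along it.
- bent_tongue: Bent dark steel latch tongue standing on its edge on the bench, about 92 x 30 mm in plan, 26 mm high, 6 mm thick. Origin on the bench near the bend.
- brass_bush: Spare brass pin bush standing on its flange on the bench, flange 22 mm across, 20 mm high. Origin under its centre.
- mallet_head: Green rubber mallet head standing on one face on the bench, 62 mm across, 90 mm high. Origin under its centre.

How it is judged:
By the outcome, as a careful person would: the job done as asked, in the order asked, and still so for the second after the job is handed in, while the arm keeps its last pose, push and grip.
It also fails if it takes over 48 s, if anything falls off the work surface, if the arm or the gripper's body presses on something with over 40 N, if the wrist force passes 120 N, or if a joint passes its speed limit or range.

## Working session

There is one attempt and no reset: what is moved stays moved. The work goes in short steps, Python scripts to look and compute and a tool call to move; the robot and the scene stay as the last step left them, time stands still between calls to the robot, and variables do not carry over. Pictures are saved under pics/ and viewed, about 8 in all and at most 12, crops included, and the job is handed in when it is done.

Besides the shell and the picture viewer there is one more tool, called after "Call:" as name(argument=value, ...) on one line, values as JSON. drive_tool: Moves the arm, as the interface text tells. Its arguments: {"type":"object","properties":{"steps":{"type":"array","items":{"type":"object","properties":{"tx":{"type":"number"},"ty":{"type":"number"},"tz":{"type":"number"},"wx":{"type":"number"},"wy":{"type":"number"},"wz":{"type":"number"},"claw":{"type":"number"}}}}},"required":["steps"]}

```bash
mkdir -p pics
python3 - <<'E'
from station import *
import cv2,numpy as np
s=get_state();print({k:np.round(v,3).tolist() for k,v in s.items()})
for n in("scene","top"):
    im=snapshot(n);cv2.imwrite(f"pics/{n}0.png",im[:,:,::-1]);m=camera_model(n);print(n,np.round(m["camera_matrix"],1).tolist(),np.round(m["world_from_camera"],4).tolist())
m=camera_model("wrist");print({k:np.round(v,4).tolist() if not isinstance(v,str) else v for k,v in m.items()})
E
```

```text
{'time_s': 0.0, 'joint_pos': [-1.194, 0.32, 1.566, 0.0, 1.257, -0.02], 'qvel': [0.001, 0.002, -0.0, -0.001, 0.002, -0.0], 'tau': [-0.0, -41.552, -23.416, 0.0, 0.008, 0.0], 'eef_pos': [0.222, -0.53, 0.231], 'tool_rot': [-3.078, -0.619, 0.0], 'contact_force': [0.106, -0.92, -0.32], 'moment': [0.032, 0.017, 0.058], 'opening': 0.085}
scene [[483.0, 0.0, 321.1], [0.0, 483.0, 204.9], [0.0, 0.0, 1.0]] [[0.2495, 0.7841, -0.5682, 1.1901], [0.9683, -0.2104, 0.1348, -0.196], [-0.0138, -0.5838, -0.8118, 1.1406], [0.0, 0.0, 0.0, 1.0]]
top [[510.1, 0.0, 318.9], [0.0, 510.1, 199.3], [0.0, 0.0, 1.0]] [[0.0146, -0.9824, 0.1862, 0.3594], [-0.9998, -0.0168, -0.01, -0.0665], [0.013, -0.186, -0.9825, 1.3388], [0.0, 0.0, 0.0, 1.0]]
{'camera_matrix': [[309.7069, 0.0, 323.0525], [0.0, 309.7069, 193.7906], [0.0, 0.0, 1.0]], 'T_tool_cam': [[0.0004, -0.9535, -0.3015, 0.0779], [1.0, 0.0004, -0.0, -0.0005], [0.0001, -0.3015, 0.9535, -0.1419], [0.0, 0.0, 0.0, 1.0]]}
```

View pics/scene0.png

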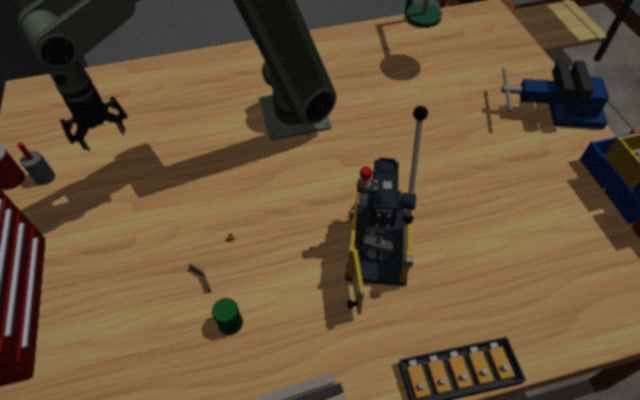

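View pics/top0.png

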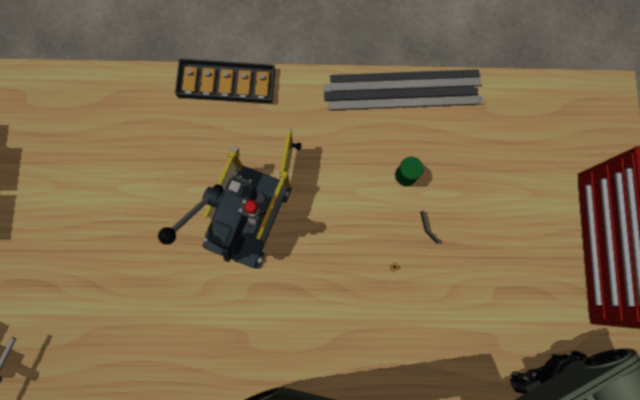

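The scene view shows the red knob at about (366,172), the lever ball at (421,113), and the door swung wide open with its knob near (352,303). In the top view the red knob is near (251,206), the ball at (167,236), and the door's free end near (291,132). The press front faces away from the robot.

```bash
cat > h.py <<'E'
from station import *
import cv2,numpy as np
def ray(n,p):
    m=camera_model(n);K=m["camera_matrix"];T=m["world_from_camera"]
    d=T[:3,:3]@np.linalg.solve(K,[p[0],p[1],1]);return T[:3,3],d/np.linalg.norm(d)
def tri(a,b):
    (o1,d1),(o2,d2)=ray("scene",a),ray("top",b)
    t=np.linalg.lstsq(np.c_[d1,-d2],o2-o1,rcond=None)[0]
    p,q=o1+t[0]*d1,o2+t[1]*d2;return (p+q)/2,np.linalg.norm(p-q)
def plane(n,p,z):
    o,d=ray(n,p);return o+d*(z-o[2])/d[2]
def proj(n,P):
    m=camera_model(n);T=np.linalg.inv(m["world_from_camera"]);q=m["camera_matrix"]@(T[:3,:3]@P+T[:3,3]);return q[:2]/q[2]
def blob(mask,roi):
    x0,y0,x1,y1=roi;m=np.zeros_like(mask);m[y0:y1,x0:x1]=mask[y0:y1,x0:x1]
    n,l,st,c=cv2.connectedComponentsWithStats(m.astype(np.uint8));i=1+st[1:,4].argmax();return c[i],st[i],l==i
E
python3 - <<'E'
from h import *
I={n:cv2.imread(f"pics/{n}0.png") for n in("scene","top")}
R={"scene":(350,155,385,190),"top":(235,190,270,220)}
B={"scene":(408,100,432,124),"top":(155,222,180,248)}
red={};bl={}
for n,im in I.items():
    b,g,r=[im[:,:,i].astype(int) for i in range(3)]
    red[n]=blob((r>90)&(r>2*g)&(r>2*b),R[n]);bl[n]=blob(im.max(2)<50,B[n])
    print(n,red[n][:2],bl[n][:2])
k,e=tri(red["scene"][0],red["top"][0]);l,e2=tri(bl["scene"][0],bl["top"][0]);print("knob",k,e,"ball",l,e2)
d=(l-k)[:2];yaw=np.arctan2(d[1],d[0])-np.arctan2(-111,119);c,s=np.cos(yaw),np.sin(yaw);R2=np.array([[c,-s],[s,c]])
print("len",np.hypot(*d),"yaw",np.degrees(yaw),"origin",k[:2]-R2@[.028,.049],"o2",l[:2]-R2@[.147,-.062])
T=np.r_[k[:2]-R2@[.028,.049]];H=T+R2@[-.09,.06];print("hinge",H,[proj(n,np.r_[H,.16]) for n in I])
cv2.imwrite("pics/c.png",np.hstack([cv2.resize(I["scene"][150:320,320:440],None,fx=3.3,fy=3.3,interpolation=2),cv2.resize(I["top"][110:280,150:320][:, :120+50],None,fx=2.3,fy=3.3,interpolation=2)]))
E
```

```text
scene (array([366.08333333, 170.03333333]), array([361, 167,  11,   7,  60], dtype=int32)) (array([419.98026316, 113.48684211]), array([414, 107,  13,  16, 152], dtype=int32))
top (array([249.64220183, 206.0733945 ]), array([244, 201,  12,  12, 109], dtype=int32)) (array([167.03555556, 235.05777778]), array([159, 228,  19,  16, 225], dtype=int32))
knob [0.53857534 0.06455052 0.3057201 ] 0.0008764403757579463 ball [0.46809465 0.20890034 0.37683463] 0.0008318899394521838
len 0.16063747176484616 yaw 159.03245335397813 origin [0.58225538 0.10028641] o2 [0.58317477 0.09840343]
hinge [0.64482553 0.01205389] [array([354.75430101, 248.00554412]), array([281.15760521, 173.01243075])]
```

View pics/c.png

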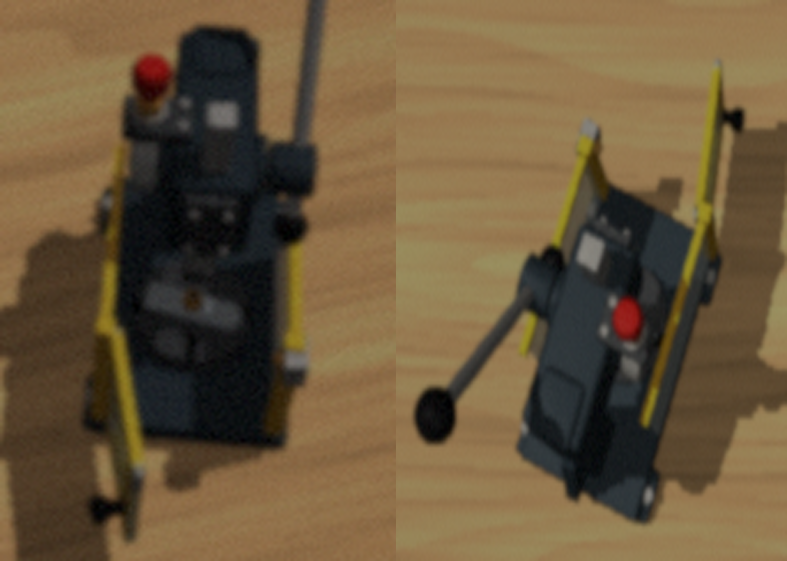

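The crops show the door's top edge running from the hinge post at top-image (285,173) to a free end near (290,129). In the scene image it runs from (353,248) to about (362,292). The door is well past 90° open, and the area outside it is clear.

```bash
cat >> h.py <<'E'
YAW=np.radians(159.03);O=np.array([.5826,.0995])
R2=np.array([[np.cos(YAW),-np.sin(YAW)],[np.sin(YAW),np.cos(YAW)]])
def W(x,y): return O+R2@(np.array([x,y])/1000)
def P(w): return R2.T@(np.array(w)[:2]-O)*1000
def door(th,d,out):  # point d mm from hinge, out mm from centreline on the outer side, world
    c,s=np.cos(-th),np.sin(-th)
    return W(*(np.array([-90,60])+np.array([[c,-s],[s,c]])@[-out,-d]))
E
python3 - <<'E'
from h import *
F,e=tri((362.4,292),(289.6,128.8));print("free edge",F,e,P(F),plane("top",(289.6,128.8),.16),plane("scene",(362.4,292),.16))
for n,p in(("top",(289.6,128.8)),("scene",(362.4,292))):
    v=P(plane(n,p,.16))-[-90,60];print(n,v,np.hypot(*v),"theta",np.degrees(np.arctan2(-v[0],-v[1])))
for th in(1.6,1.8,1.9,2.0): print(th,[proj(n,np.r_[door(th,112,0),.16]).round(1) for n in("scene","top")])
for n,p in (("scene",(409,259)),("top",(234,151))): print("freepost",P(plane(n,p,.16)))
for n,p in (("scene",(352.7,248)),("top",(285,173))): print("hinge",P(plane(n,p,.16)))
E
```

```text
free edge [ 0.75582347 -0.00436059  0.15748967] 0.0014148692588948643 [-198.92005641   34.98862824] [ 0.75482724 -0.0051866   0.16      ] [ 0.75702505 -0.00414492  0.16      ]
top [-108.2854181   -23.88354022] 110.88803031369919 theta 77.561925989816
scene [-109.96487336  -25.64277029] 112.91512317599087 theta 76.87373592635728
1.6 [array([349.3, 291.5]), array([300.6, 131.5])]
1.8 [array([339.4, 289.4]), array([308.7, 135.9])]
1.9 [array([334.7, 287.6]), array([312.3, 138.6])]
2.0 [array([330.3, 285.5]), array([315.7, 141.7])]
freepost [-105.52739111  -67.13609538]
freepost [-97.15918272 -65.80027866]
hinge [-89.89196808  64.17752382]
hinge [-92.83890054  67.82192503]
```

```bash
cat >> h.py <<'E'
def plan(wps,h,n=5,start=None,hd0=None):
    """wps list of (world xyz, rows); prints rows in tool axes from the measured pose"""
    from scipy.spatial.transform import Rotation as Ro
    s=get_state();M=Ro.from_rotvec(s["tool_rot"]).as_matrix();p=np.array(s["eef_pos"]);
    hd=np.degrees(np.arctan2(M[1,0],M[0,0]));N=sum(k for _,k in wps);print("pose",p.round(4),"hd",hd.round(2),"tilt",np.degrees(np.arccos(-M[2,2])).round(2),"press",P(p).round(1))
    dh=(h-hd)/N;dh=np.clip(dh,-10,10);i=0
    for w,k in wps:
        st=(np.array(w)-p)/k
        for _ in range(k):
            a=np.radians(hd);x=np.array([np.cos(a),np.sin(a),0]);y=np.array([np.sin(a),-np.cos(a),0])
            print(i,"tx %.2f ty %.2f tz %.2f wz %.2f"%(st@x*100,st@y*100,-st[2]*100,-dh));hd+=dh;p=p+st;i+=1
E
python3 - <<'E'
from h import *
print("mallet",plane("top",(410,168),.09))
a=door(1.35,85,55);print(a)
plan([((a[0]-.0,a[1]-.0,.231),15)],69)
E
```

```text
mallet [ 0.6805769  -0.30818934  0.09      ]
[ 0.721314   -0.05545505]
pose [ 0.2221 -0.5299  0.2306] hd 22.74 tilt 0.09 press [111.4 716.8]
0 tx 4.29 ty -1.63 tz -0.00 wz -3.08
1 tx 4.37 ty -1.40 tz -0.00 wz -3.08
2 tx 4.44 ty -1.16 tz -0.00 wz -3.08
3 tx 4.50 ty -0.92 tz -0.00 wz -3.08
4 tx 4.54 ty -0.68 tz -0.00 wz -3.08
5 tx 4.57 ty -0.43 tz -0.00 wz -3.08
6 tx 4.59 ty -0.18 tz -0.00 wz -3.08
7 tx 4.59 ty 0.06 tz -0.00 wz -3.08
8 tx 4.58 ty 0.31 tz -0.00 wz -3.08
9 tx 4.56 ty 0.56 tz -0.00 wz -3.08
10 tx 4.52 ty 0.80 tz -0.00 wz -3.08
11 tx 4.47 ty 1.04 tz -0.00 wz -3.08
12 tx 4.41 ty 1.28 tz -0.00 wz -3.08
13 tx 4.33 ty 1.52 tz -0.00 wz -3.08
14 tx 4.25 ty 1.75 tz -0.00 wz -3.08
```

Call:
drive_tool(steps=[{"tx":4.29,"ty":-1.63,"wz":-3.08,"claw":0},{"tx":4.37,"ty":-1.4,"wz":-3.08,"claw":0},{"tx":4.44,"ty":-1.16,"wz":-3.08,"claw":0},{"tx":4.5,"ty":-0.92,"wz":-3.08,"claw":0},{"tx":4.54,"ty":-0.68,"wz":-3.08,"claw":0}])

```text
validation failed for argument at $.st...
```

Call:
drive_tool(steps=[{"tx":4.57,"ty":-0.43,"wz":-3.08,"claw":0},{"tx":4.59,"ty":-0.18,"wz":-3.08,"claw":0},{"tx":4.59,"ty":0.06,"wz":-3.08,"claw":0},{"tx":4.58,"ty":0.31,"wz":-3.08,"claw":0},{"tx":4.56,"ty":0.56,"wz":-3.08,"claw":0}])

```text
validation failed for argument at $.st...
```

Call:
drive_tool(steps=[{"tx":4.52,"ty":0.8,"wz":-3.08,"claw":0},{"tx":4.47,"ty":1.04,"wz":-3.08,"claw":0},{"tx":4.41,"ty":1.28,"wz":-3.08,"claw":0},{"tx":4.33,"ty":1.52,"wz":-3.08,"claw":0},{"tx":4.25,"ty":1.75,"wz":-3.08,"claw":0}])

```text
validation failed for argument at $.st...
```

Run:
```python
from h import *
a=door(1.35,82,55);s=get_state();print(s["time_s"],s["contact_force"],s["opening"])
w=[((*a,.125),5)]
for th in np.linspace(1.2,0.15,15): w.append(((*door(th,82,17),.125),1))
plan(w,69)
```

```text
0.1 [-0.41104335  0.13494668  0.1375574 ] 0.08534788006779226
pose [ 0.2221 -0.5299  0.2306] hd 22.74 tilt 0.09 press [111.4 716.8]
0 tx 12.83 ty -4.92 tz 2.11 wz -2.31
1 tx 13.01 ty -4.40 tz 2.11 wz -2.31
2 tx 13.18 ty -3.87 tz 2.11 wz -2.31
3 tx 13.33 ty -3.34 tz 2.11 wz -2.31
4 tx 13.45 ty -2.80 tz 2.11 wz -2.31
5 tx 3.54 ty -3.60 tz -0.00 wz -2.31
6 tx 0.45 ty -0.44 tz -0.00 wz -2.31
7 tx 0.44 ty -0.45 tz -0.00 wz -2.31
8 tx 0.42 ty -0.47 tz -0.00 wz -2.31
9 tx 0.40 ty -0.48 tz -0.00 wz -2.31
10 tx 0.39 ty -0.50 tz -0.00 wz -2.31
11 tx 0.37 ty -0.51 tz -0.00 wz -2.31
12 tx 0.35 ty -0.52 tz -0.00 wz -2.31
13 tx 0.33 ty -0.53 tz -0.00 wz -2.31
14 tx 0.31 ty -0.54 tz -0.00 wz -2.31
15 tx 0.30 ty -0.55 tz -0.00 wz -2.31
16 tx 0.28 ty -0.56 tz -0.00 wz -2.31
17 tx 0.26 ty -0.57 tz -0.00 wz -2.31
18 tx 0.24 ty -0.58 tz -0.00 wz -2.31
19 tx 0.22 ty -0.59 tz -0.00 wz -2.31
```

Call:
drive_tool(steps=[{"tx":4.3,"ty":-1.6,"tz":0,"wx":0,"wy":0,"wz":-3,"claw":0},{"tx":4.4,"ty":-1.4,"tz":0,"wx":0,"wy":0,"wz":-3,"claw":0},{"tx":4.4,"ty":-1.2,"tz":0,"wx":0,"wy":0,"wz":-3,"claw":0},{"tx":4.5,"ty":-0.9,"tz":0,"wx":0,"wy":0,"wz":-3,"claw":0},{"tx":4.5,"ty":-0.7,"tz":0,"wx":0,"wy":0,"wz":-3,"claw":0}])

```text
time_s: 0.72
eef_pos: [0.3894, -0.3716, 0.2309]
tool_rot: [-2.971, -1.018, 0.0]
contact_force: [-0.4, -0.2, -0.0]
opening: 0.0
```

Call:
drive_tool(steps=[{"tx":4.6,"ty":-0.4,"tz":0,"wx":0,"wy":0,"wz":-3,"claw":0},{"tx":4.6,"ty":-0.2,"tz":0,"wx":0,"wy":0,"wz":-3,"claw":0},{"tx":4.6,"ty":0,"tz":0,"wx":0,"wy":0,"wz":-3,"claw":0},{"tx":4.6,"ty":0.3,"tz":0,"wx":0,"wy":0,"wz":-3,"claw":0},{"tx":4.6,"ty":0.6,"tz":0,"wx":0,"wy":0,"wz":-3,"claw":0}])

```text
time_s: 1.35
eef_pos: [0.5581, -0.2143, 0.2309]
tool_rot: [-2.813, -1.398, 0.001]
contact_force: [-0.1, 0.1, 0.3]
opening: -0.0002
```

Call:
drive_tool(steps=[{"tx":4.5,"ty":0.8,"tz":0,"wx":0,"wy":0,"wz":-3,"claw":0},{"tx":4.5,"ty":1.0,"tz":0,"wx":0,"wy":0,"wz":-3,"claw":0},{"tx":4.4,"ty":1.3,"tz":0,"wx":0,"wy":0,"wz":-3,"claw":0},{"tx":4.3,"ty":1.5,"tz":0,"wx":0,"wy":0,"wz":-3,"claw":0},{"tx":4.2,"ty":1.8,"tz":0,"wx":0,"wy":0,"wz":-3,"claw":0}])

```text
time_s: 1.98
eef_pos: [0.727, -0.06, 0.2307]
tool_rot: [-2.607, -1.753, 0.002]
contact_force: [-1.0, -0.2, -0.1]
opening: 0.0001
```

Run:
```python
from h import *
a=door(1.35,82,50);s=get_state();print(s["time_s"],s["contact_force"],s["opening"])
w=[((*a,.125),5)]
plan(w,69)
```

```text
1.975 [-0.98311802 -0.23145789 -0.09241734] 5.7659969420369125e-05
pose [ 0.727  -0.06    0.2307] hd 67.84 tilt 0.06 press [-191.9   97.2]
0 tx 0.12 ty -0.22 tz 2.11 wz -0.23
1 tx 0.12 ty -0.22 tz 2.11 wz -0.23
2 tx 0.12 ty -0.22 tz 2.11 wz -0.23
3 tx 0.13 ty -0.22 tz 2.11 wz -0.23
4 tx 0.13 ty -0.22 tz 2.11 wz -0.23
```

Call:
drive_tool(steps=[{"tx":0.1,"ty":-0.2,"tz":2.1,"wx":0,"wy":0,"wz":-0.2,"claw":0},{"tx":0.1,"ty":-0.2,"tz":2.1,"wx":0,"wy":0,"wz":-0.2,"claw":0},{"tx":0.1,"ty":-0.2,"tz":2.1,"wx":0,"wy":0,"wz":-0.2,"claw":0},{"tx":0.1,"ty":-0.2,"tz":2.1,"wx":0,"wy":0,"wz":-0.2,"claw":0},{"tx":0.1,"ty":-0.2,"tz":2.1,"wx":0,"wy":0,"wz":-0.2,"claw":0}])

```text
time_s: 2.6
eef_pos: [0.7185, -0.0526, 0.1249]
tool_rot: [-2.592, -1.773, 0.002]
contact_force: [-1.2, -0.4, -0.1]
opening: 0.0003
```

Run:
```python
from h import *
w=[((*door(1.28,82,22),.125),3)]
for th in np.linspace(1.25,0.2,17): w.append(((*door(th,82,17),.125),1))
plan(w,69)
im=snapshot("top");cv2.imwrite("pics/t1.png",cv2.resize(im[90:290,130:330,::-1],None,fx=3,fy=3,interpolation=2))
```

```text
pose [ 0.7185 -0.0526  0.1249] hd 68.74 tilt 0.07 press [-181.3   93.4]
0 tx 1.19 ty -0.22 tz -0.00 wz -0.01
1 tx 1.19 ty -0.22 tz -0.00 wz -0.01
2 tx 1.19 ty -0.22 tz -0.00 wz -0.01
3 tx 0.73 ty -0.17 tz -0.00 wz -0.01
4 tx 0.54 ty -0.08 tz -0.00 wz -0.01
5 tx 0.54 ty -0.12 tz -0.00 wz -0.01
6 tx 0.53 ty -0.15 tz -0.00 wz -0.01
7 tx 0.52 ty -0.19 tz -0.00 wz -0.01
8 tx 0.50 ty -0.22 tz -0.00 wz -0.01
9 tx 0.49 ty -0.25 tz -0.00 wz -0.01
10 tx 0.47 ty -0.29 tz -0.00 wz -0.01
11 tx 0.45 ty -0.32 tz -0.00 wz -0.01
12 tx 0.43 ty -0.34 tz -0.00 wz -0.01
13 tx 0.41 ty -0.37 tz -0.00 wz -0.01
14 tx 0.38 ty -0.40 tz -0.00 wz -0.01
15 tx 0.35 ty -0.42 tz -0.00 wz -0.01
16 tx 0.32 ty -0.44 tz -0.00 wz -0.01
17 tx 0.30 ty -0.46 tz -0.00 wz -0.01
18 tx 0.26 ty -0.48 tz -0.00 wz -0.01
19 tx 0.23 ty -0.50 tz -0.00 wz -0.01
```

View pics/t1.png

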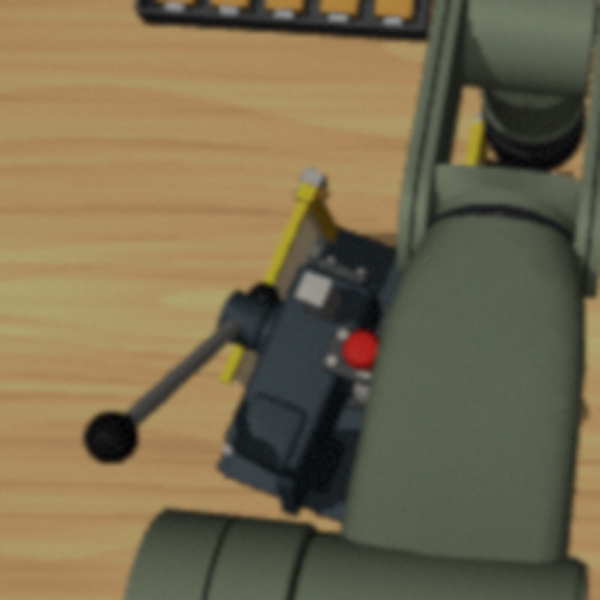

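The door's top edge shows at about (478,140) beside the gripper, and the forearm is passing close to the knob in plan. I'll check its height before sweeping over the press.

Run:
```python
from h import *
s=get_state();print(np.round(s["joint_pos"],3),np.round(s["eef_pos"],4))
im=snapshot("scene");cv2.imwrite("pics/s1.png",cv2.resize(im[0:330,200:500,::-1],None,fx=1.8,fy=1.8,interpolation=2))
```

```text
[-0.089  0.621  1.339  0.     1.189  0.282] [ 0.7165 -0.0522  0.1215]
```

View pics/s1.png

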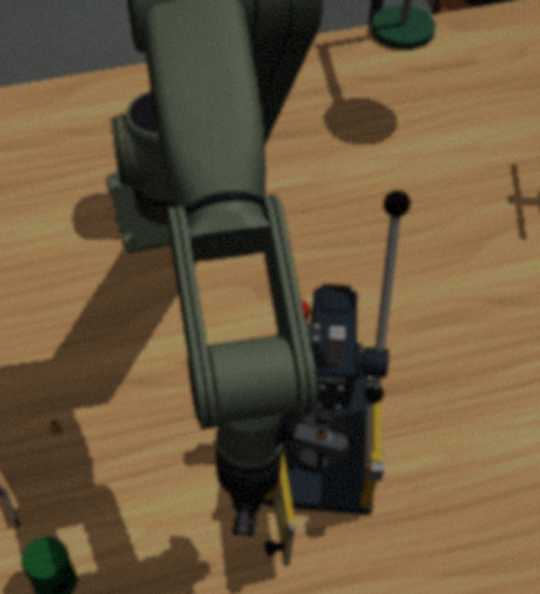

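Run:
```python
from h import *
p=np.array([.7165,-.0522])
for z in np.arange(.25,.6,.05): print(z.round(2),[proj(n,np.r_[p,z]).round(0) for n in("scene","top")])
# fit arm: r=a+L1 sin j2+L2 sin(j2+j3)
q1=(.32,1.566,np.hypot(.2221,.5299),.2306);q2=(.621,1.339,np.hypot(.7165,.0522),.1215)
A=[];b=[]
for j2,j3,r,z in(q1,q2):
    A+=[[np.sin(j2),np.sin(j2+j3),0],[np.cos(j2),np.cos(j2+j3),1]];b+=[r,z]
print(np.linalg.lstsq(np.array(A),b,rcond=None))
```

```text
0.25 [array([337., 261.]), array([309., 133.])]
0.3 [array([337., 249.]), array([308., 125.])]
0.35 [array([338., 236.]), array([308., 117.])]
0.4 [array([338., 222.]), array([308., 108.])]
0.45 [array([339., 206.]), array([308.,  99.])]
0.5 [array([339., 188.]), array([308.,  88.])]
0.55 [array([339., 169.]), array([307.,  75.])]
(array([ 0.57978742,  0.41221959, -0.19279221]), array([1.5653851e-06]), np.int32(3), array([1.95531469, 1.46894642, 0.13762579]))
```

The wrist barrel sits at about z 0.43, so the forearm clears the plunger knob and ram (0.31) by roughly 7 cm, and passes well to the side of the lever ball. I'll sweep the door now.

Call:
drive_tool(steps=[{"tx":1.2,"ty":-0.2,"tz":-0.2,"wx":0,"wy":0,"wz":0,"claw":0},{"tx":1.2,"ty":-0.2,"tz":0,"wx":0,"wy":0,"wz":0,"claw":0},{"tx":1.2,"ty":-0.2,"tz":0,"wx":0,"wy":0,"wz":0,"claw":0},{"tx":0.7,"ty":-0.2,"tz":0,"wx":0,"wy":0,"wz":0,"claw":0},{"tx":0.5,"ty":-0.1,"tz":0,"wx":0,"wy":0,"wz":0,"claw":0}])

```text
time_s: 3.32
eef_pos: [0.7279, -0.0042, 0.1285]
tool_rot: [2.592, 1.774, -0.0]
contact_force: [-0.4, -0.2, -0.2]
opening: -0.0
```

Call:
drive_tool(steps=[{"tx":0.5,"ty":-0.1,"tz":0,"wx":0,"wy":0,"wz":0,"claw":0},{"tx":0.5,"ty":-0.2,"tz":0,"wx":0,"wy":0,"wz":0,"claw":0},{"tx":0.5,"ty":-0.2,"tz":0,"wx":0,"wy":0,"wz":0,"claw":0},{"tx":0.5,"ty":-0.2,"tz":0,"wx":0,"wy":0,"wz":0,"claw":0},{"tx":0.5,"ty":-0.3,"tz":0,"wx":0,"wy":0,"wz":0,"claw":0}])

```text
time_s: 3.95
eef_pos: [0.7276, 0.0225, 0.1283]
tool_rot: [2.593, 1.773, 0.0]
contact_force: [-1.3, -0.8, -0.5]
opening: -0.0006
```

Run:
```python
from h import *
w=[]
for th in np.linspace(.8,0.2,10): w.append(((*door(th,82,18),.125),1))
plan(w,69)
im=snapshot("scene");cv2.imwrite("pics/s2.png",cv2.resize(im[150:330,300:480,::-1],None,fx=3,fy=3,interpolation=2))
```

```text
pose [0.7276 0.0225 0.1283] hd 68.73 tilt 0.01 press [-163.   20.]
0 tx 0.42 ty -0.17 tz 0.33 wz -0.03
1 tx 0.46 ty -0.31 tz -0.00 wz -0.03
2 tx 0.44 ty -0.34 tz -0.00 wz -0.03
3 tx 0.42 ty -0.37 tz -0.00 wz -0.03
4 tx 0.39 ty -0.40 tz -0.00 wz -0.03
5 tx 0.37 ty -0.42 tz -0.00 wz -0.03
6 tx 0.34 ty -0.45 tz -0.00 wz -0.03
7 tx 0.31 ty -0.47 tz -0.00 wz -0.03
8 tx 0.28 ty -0.49 tz -0.00 wz -0.03
9 tx 0.24 ty -0.50 tz -0.00 wz -0.03
```

View pics/s2.png

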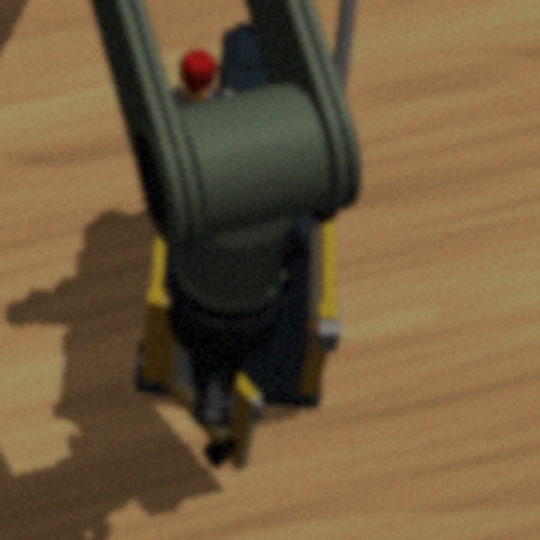

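The door is being carried shut: its free edge is at about (255,400) in the crop, with the fingers on the outer face above the black knob. I'll continue the sweep.

Call:
drive_tool(steps=[{"tx":0.5,"ty":-0.3,"tz":0.3,"wx":0,"wy":0,"wz":0,"claw":0},{"tx":0.5,"ty":-0.3,"tz":0,"wx":0,"wy":0,"wz":0,"claw":0},{"tx":0.4,"ty":-0.3,"tz":0,"wx":0,"wy":0,"wz":0,"claw":0},{"tx":0.4,"ty":-0.4,"tz":0,"wx":0,"wy":0,"wz":0,"claw":0},{"tx":0.4,"ty":-0.4,"tz":0,"wx":0,"wy":0,"wz":0,"claw":0}])

```text
time_s: 4.62
eef_pos: [0.7196, 0.0492, 0.1254]
tool_rot: [2.593, 1.773, 0.0]
contact_force: [0.4, -0.7, -0.1]
opening: -0.0003
```

Call:
drive_tool(steps=[{"tx":0.4,"ty":-0.4,"tz":0,"wx":0,"wy":0,"wz":0,"claw":0},{"tx":0.3,"ty":-0.5,"tz":0,"wx":0,"wy":0,"wz":0,"claw":0},{"tx":0.3,"ty":-0.5,"tz":0,"wx":0,"wy":0,"wz":0,"claw":0},{"tx":0.3,"ty":-0.5,"tz":0,"wx":0,"wy":0,"wz":0,"claw":0},{"tx":0.2,"ty":-0.5,"tz":0,"wx":0,"wy":0,"wz":0,"claw":0}])

```text
time_s: 5.25
eef_pos: [0.7026, 0.0719, 0.1253]
tool_rot: [2.593, 1.773, 0.0]
contact_force: [-0.2, -0.2, -0.4]
opening: -0.0002
```

Run:
```python
from h import *
plan([((*door(0,82,18),.125),5)],69)
```

```text
pose [0.7026 0.0719 0.1253] hd 68.74 tilt 0.01 press [-122.   -17.2]
0 tx 0.09 ty -0.28 tz 0.01 wz -0.05
1 tx 0.10 ty -0.28 tz 0.01 wz -0.05
2 tx 0.10 ty -0.28 tz 0.01 wz -0.05
3 tx 0.10 ty -0.28 tz 0.01 wz -0.05
4 tx 0.10 ty -0.28 tz 0.01 wz -0.05
```

Call:
drive_tool(steps=[{"tx":0.2,"ty":-0.3,"tz":0,"wx":0,"wy":0,"wz":0,"claw":0},{"tx":0.2,"ty":-0.3,"tz":0,"wx":0,"wy":0,"wz":0,"claw":0},{"tx":0.1,"ty":-0.3,"tz":0,"wx":0,"wy":0,"wz":0,"claw":0},{"tx":0,"ty":-0.2,"tz":0,"wx":0,"wy":0,"wz":0,"claw":0},{"tx":0,"ty":-0.2,"tz":0,"wx":0,"wy":0,"wz":0,"claw":0}])

```text
time_s: 5.88
eef_pos: [0.6928, 0.0805, 0.1255]
tool_rot: [2.593, 1.772, 0.001]
contact_force: [-0.1, 0.2, 0.8]
opening: -0.0004
```

Run:
```python
from h import *
plan([((*door(0,82,18),.125),5)],69)
```

```text
pose [0.6928 0.0805 0.1255] hd 68.69 tilt 0.04 press [-109.7  -21.7]
0 tx 0.01 ty -0.03 tz 0.01 wz -0.06
1 tx 0.01 ty -0.03 tz 0.01 wz -0.06
2 tx 0.01 ty -0.03 tz 0.01 wz -0.06
3 tx 0.01 ty -0.03 tz 0.01 wz -0.06
4 tx 0.01 ty -0.03 tz 0.01 wz -0.06
```

Call:
drive_tool(steps=[{"tx":0,"ty":-0.2,"tz":0,"wx":0,"wy":0,"wz":0,"claw":0},{"tx":0,"ty":-0.1,"tz":0,"wx":0,"wy":0,"wz":0,"claw":0},{"tx":0,"ty":-0.1,"tz":0,"wx":0,"wy":0,"wz":0,"claw":0},{"tx":0,"ty":0,"tz":0,"wx":0,"wy":0,"wz":0,"claw":0},{"tx":0,"ty":0,"tz":0,"wx":0,"wy":0,"wz":0,"claw":0}])

```text
time_s: 6.5
eef_pos: [0.6927, 0.0807, 0.1256]
tool_rot: [2.587, 1.77, 0.009]
contact_force: [11.0, -5.5, -4.5]
opening: 0.0001
```

Call:
drive_tool(steps=[{"tx":0,"ty":-0.1,"tz":0,"wx":0,"wy":0,"wz":0,"claw":0},{"tx":0,"ty":-0.1,"tz":0,"wx":0,"wy":0,"wz":0,"claw":0},{"tx":0,"ty":-0.1,"tz":0,"wx":0,"wy":0,"wz":0,"claw":0},{"tx":0,"ty":0,"tz":0,"wx":0,"wy":0,"wz":0,"claw":0},{"tx":0,"ty":0,"tz":0,"wx":0,"wy":0,"wz":0,"claw":0}])

```text
time_s: 7.12
eef_pos: [0.6927, 0.0807, 0.1257]
tool_rot: [2.583, 1.767, 0.016]
contact_force: [17.7, -8.3, -7.1]
opening: -0.0001
```

Run:
```python
from h import *
plan([((*door(0,82,18),.125),1)],69)
s=snapshot("scene");w=snapshot("wrist");cv2.imwrite("pics/w3.png",np.hstack([cv2.resize(w[...,::-1],(640,400))[:, 100:540],cv2.resize(s[200:300,330:420,::-1],(360,400),interpolation=2)]))
```

```text
pose [0.6927 0.0807 0.1257] hd 68.76 tilt 0.93 press [-109.5  -21.8]
0 tx 0.02 ty -0.15 tz 0.07 wz -0.24
```

View pics/w3.png

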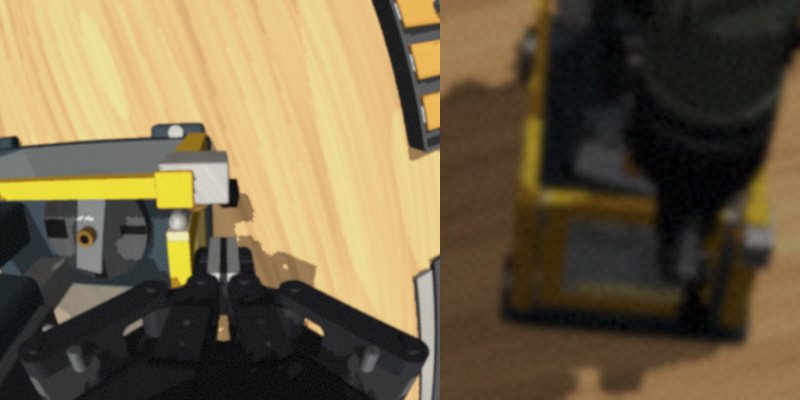

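The door's top rail is in line with both posts and its free end sits against the catch housing, and 19 N moves it no further, so it's seated. I'll back off, rise and open the claw.

Call:
drive_tool(steps=[{"tx":0,"ty":1,"tz":0,"wx":0,"wy":0,"wz":0,"claw":0},{"tx":0,"ty":1.5,"tz":0,"wx":0,"wy":0,"wz":0,"claw":0},{"tx":0,"ty":1.5,"tz":0,"wx":0,"wy":0,"wz":0,"claw":0},{"tx":0,"ty":1,"tz":-4,"wx":0,"wy":0,"wz":0,"claw":0},{"tx":0,"ty":0,"tz":-5,"wx":0,"wy":0,"wz":0,"claw":0}])

```text
time_s: 7.85
eef_pos: [0.7318, 0.0659, 0.2142]
tool_rot: [-2.59, -1.771, 0.006]
contact_force: [0.5, 0.3, 0.2]
opening: 0.0001
```

Call:
drive_tool(steps=[{"tx":0,"ty":0,"tz":-5,"wx":0,"wy":0,"wz":0,"claw":0.6},{"tx":0,"ty":0,"tz":-5,"wx":0,"wy":0,"wz":0,"claw":0.6},{"tx":0,"ty":0,"tz":-5,"wx":0,"wy":0,"wz":0,"claw":0.6},{"tx":0,"ty":0,"tz":-2,"wx":0,"wy":0,"wz":0,"claw":0.6},{"tx":0,"ty":0,"tz":0,"wx":0,"wy":0,"wz":0,"claw":0.6}])

```text
time_s: 8.48
eef_pos: [0.7326, 0.0662, 0.3872]
tool_rot: [2.592, 1.774, 0.005]
contact_force: [-0.4, 0.1, -0.7]
opening: 0.0513
```

Run:
```python
from h import *
s=get_state();print(s["time_s"],s["opening"])
plan([((*W(28+60,49),.385),10)],69)
plan([((*W(28,49),.385),10)],69)
```

```text
8.475 0.05132491381683019
pose [0.7326 0.0662 0.3872] hd 68.79 tilt 0.18 press [-151.9  -22.6]
0 tx -0.73 ty -2.40 tz 0.02 wz -0.02
1 tx -0.72 ty -2.40 tz 0.02 wz -0.02
2 tx -0.72 ty -2.40 tz 0.02 wz -0.02
3 tx -0.72 ty -2.40 tz 0.02 wz -0.02
4 tx -0.72 ty -2.40 tz 0.02 wz -0.02
5 tx -0.72 ty -2.40 tz 0.02 wz -0.02
6 tx -0.72 ty -2.40 tz 0.02 wz -0.02
7 tx -0.72 ty -2.40 tz 0.02 wz -0.02
8 tx -0.72 ty -2.40 tz 0.02 wz -0.02
9 tx -0.72 ty -2.40 tz 0.02 wz -0.02
pose [0.7326 0.0662 0.3872] hd 68.79 tilt 0.18 press [-151.9  -22.6]
0 tx -0.72 ty -1.80 tz 0.02 wz -0.02
1 tx -0.72 ty -1.80 tz 0.02 wz -0.02
2 tx -0.72 ty -1.80 tz 0.02 wz -0.02
3 tx -0.72 ty -1.80 tz 0.02 wz -0.02
4 tx -0.72 ty -1.80 tz 0.02 wz -0.02
5 tx -0.72 ty -1.80 tz 0.02 wz -0.02
6 tx -0.72 ty -1.80 tz 0.02 wz -0.02
7 tx -0.72 ty -1.80 tz 0.02 wz -0.02
8 tx -0.72 ty -1.80 tz 0.02 wz -0.02
9 tx -0.72 ty -1.80 tz 0.02 wz -0.02
```

Call:
drive_tool(steps=[{"tx":-1.0,"ty":-2.8,"tz":0,"wx":0,"wy":0,"wz":0,"claw":0.6},{"tx":-1.0,"ty":-2.8,"tz":0,"wx":0,"wy":0,"wz":0,"claw":0.6},{"tx":-1.0,"ty":-2.8,"tz":0,"wx":0,"wy":0,"wz":0,"claw":0.6},{"tx":-0.5,"ty":-2.8,"tz":0,"wx":0,"wy":0,"wz":0,"claw":0.6},{"tx":0,"ty":0,"tz":0,"wx":0,"wy":0,"wz":0,"claw":0.6}])

```text
time_s: 9.1
eef_pos: [0.6133, 0.074, 0.3846]
tool_rot: [-2.591, -1.774, 0.003]
contact_force: [0.4, -0.4, -0.1]
opening: 0.051
```

```bash
cat >> h.py <<'E'
from scipy.spatial.transform import Rotation as Ro
def wristray(tag):
    s=get_state();im=snapshot("wrist");np.savez(f"{tag}.npz",p=s["eef_pos"],r=s["tool_rot"],im=im)
    m=camera_model("wrist");K=m["camera_matrix"];r,g,b=[im[...,i].astype(int) for i in range(3)]
    c,st,l=blob((r>70)&(r>2*g)&(r>2*b),(0,0,640,400))
    u=(c-K[:2,2])/K[0,0];t=np.hypot(*u);d=np.r_[np.sin(t)*u/t,np.cos(t)]
    T=m["T_tool_cam"];M=Ro.from_rotvec(s["tool_rot"]).as_matrix()
    print(tag,"red",c.round(1),st);return s["eef_pos"]+M@T[:3,3],M@T[:3,:3]@d
E
python3 - <<'E'
from h import *
o,d=wristray("a");np.save("ra.npy",[o,d]);q=o+d*(.300-o[2])/d[2];print("at z.3",q,P(q))
s=get_state();print(s["time_s"])
plan([((*W(28,49),.385),5)],69)
E
```

```text
a red [245.3 238.9] [231 224  32  34 670]
at z.3 [0.54135938 0.06654134 0.3       ] [26.71395663 45.53489623]
9.15
pose [0.6146 0.0737 0.3844] hd 68.78 tilt 0.11 press [-39.1  12.6]
0 tx -0.73 ty -1.34 tz -0.01 wz -0.04
1 tx -0.73 ty -1.34 tz -0.01 wz -0.04
2 tx -0.73 ty -1.34 tz -0.01 wz -0.04
3 tx -0.73 ty -1.34 tz -0.01 wz -0.04
4 tx -0.73 ty -1.34 tz -0.01 wz -0.04
```

Call:
drive_tool(steps=[{"tx":-0.7,"ty":-1.7,"tz":0,"wx":0,"wy":0,"wz":0,"claw":0.6},{"tx":-0.7,"ty":-1.7,"tz":0,"wx":0,"wy":0,"wz":0,"claw":0.6},{"tx":-0.7,"ty":-1.7,"tz":0,"wx":0,"wy":0,"wz":0,"claw":0.6},{"tx":-1.2,"ty":-1.7,"tz":0,"wx":0,"wy":0,"wz":0,"claw":0.6},{"tx":0,"ty":0,"tz":0,"wx":0,"wy":0,"wz":0,"claw":0.6}])

```text
time_s: 9.78
eef_pos: [0.5401, 0.0671, 0.3847]
tool_rot: [-2.593, -1.773, 0.001]
contact_force: [0.8, -0.5, -0.3]
opening: 0.0512
```

Run:
```python
from h import *
o,d=wristray("b");q=o+d*(.300-o[2])/d[2];print("at z.3",q,P(q))
a=np.load("ra.npy");t=np.linalg.lstsq(np.c_[a[1],-d],o-a[0],rcond=None)[0];p1,p2=a[0]+t[0]*a[1],o+t[1]*d;print("tri",p1,p2)
cv2.imwrite("pics/w4.png",np.load("b.npz")["im"][...,::-1])
plan([((q[0],q[1],.33),5)],69)
```

```text
b red [325.7 204.7] [ 309  186   34   38 1004]
at z.3 [0.54131175 0.06389752 0.3       ] [25.81226153 48.02065409]
tri [0.54123338 0.06644137 0.29971701] [0.54137195 0.06406321 0.30049546]
pose [0.5408 0.0672 0.3846] hd 68.72 tilt 0.03 press [27.4 45.1]
0 tx -0.06 ty 0.03 tz 1.09 wz -0.06
1 tx -0.06 ty 0.03 tz 1.09 wz -0.06
2 tx -0.06 ty 0.03 tz 1.09 wz -0.06
3 tx -0.06 ty 0.03 tz 1.09 wz -0.06
4 tx -0.06 ty 0.03 tz 1.09 wz -0.06
```

View pics/w4.png

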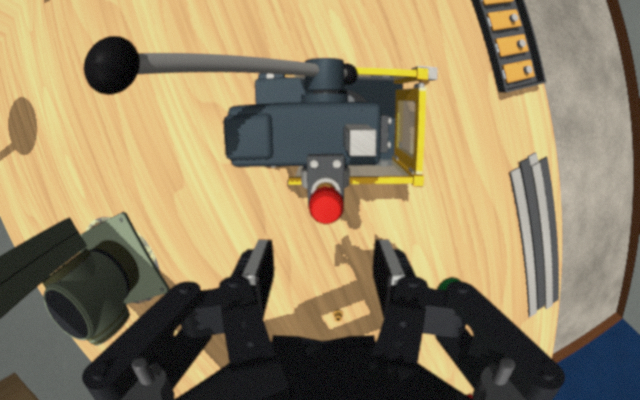

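The view shows the door shut at right (about 415,125). The red knob is at (326,205), centred between the fingers, and triangulates to z 0.300. I'll descend on it.

Call:
drive_tool(steps=[{"tx":-0.3,"ty":0.1,"tz":2,"wx":0,"wy":0,"wz":0,"claw":0.6},{"tx":0,"ty":0,"tz":3,"wx":0,"wy":0,"wz":0,"claw":0.6},{"tx":0,"ty":0,"tz":3,"wx":0,"wy":0,"wz":0,"claw":0.6},{"tx":0,"ty":0,"tz":2.8,"wx":0,"wy":0,"wz":0,"claw":0.6},{"tx":0,"ty":0,"tz":0,"wx":0,"wy":0,"wz":0,"claw":0.6}])

```text
time_s: 10.45
eef_pos: [0.5398, 0.0641, 0.2745]
tool_rot: [-2.591, -1.772, 0.008]
contact_force: [-0.2, -0.4, 0.4]
opening: 0.0513
```

Run:
```python
from h import *
print(get_state()["contact_force"]);plan([((.541,.064,.2765),1)],69)
w=snapshot("wrist");cv2.imwrite("pics/w5.png",w[100:400,120:520,::-1])
```

```text
[-0.24275309 -0.39219963  0.37143107]
pose [0.5398 0.0641 0.2745] hd 68.73 tilt 0.33 press [27.2 48.4]
0 tx 0.03 ty 0.11 tz -0.20 wz -0.27
```

View pics/w5.png

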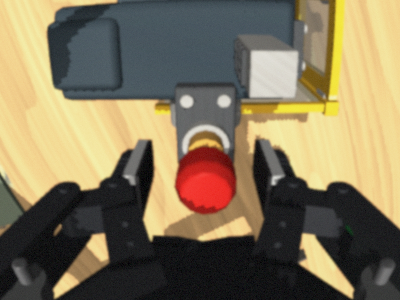

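The knob at (206,180) lies centred between the pads. I'll close on it.

Call:
drive_tool(steps=[{"tx":0,"ty":0.1,"tz":-0.2,"wx":0,"wy":0,"wz":0,"claw":0},{"tx":0,"ty":0,"tz":0,"wx":0,"wy":0,"wz":0,"claw":0},{"tx":0,"ty":0,"tz":0,"wx":0,"wy":0,"wz":0,"claw":0},{"tx":0,"ty":0,"tz":0,"wx":0,"wy":0,"wz":0,"claw":0},{"tx":0,"ty":0,"tz":0,"wx":0,"wy":0,"wz":0,"claw":0}])

```text
time_s: 11.12
eef_pos: [0.5412, 0.0642, 0.2812]
tool_rot: [2.593, 1.773, 0.004]
contact_force: [-2.9, 1.5, 5.8]
opening: 0.0253
```

Run:
```python
from h import *
s=get_state();print(s["contact_force"],s["moment"],s["opening"],s["eef_pos"])
w=snapshot("wrist");sc=snapshot("scene");cv2.imwrite("pics/w6.png",np.hstack([cv2.resize(w[170:350,220:420,::-1],None,fx=2,fy=2,interpolation=2),cv2.resize(sc[130:220,330:420,::-1],(360,360),interpolation=2)]))
```

```text
[-2.86012927  1.48810246  5.83278586] [ 0.27921004  0.5052846  -0.01441192] 0.025280873526217582 [0.54123365 0.06422735 0.28124513]
```

View pics/w6.png

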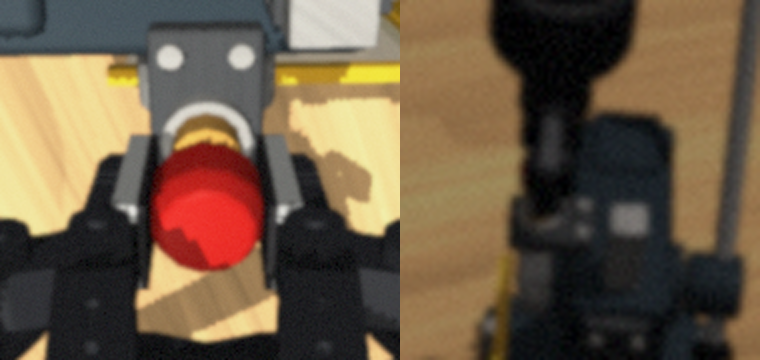

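The pads hold the knob squarely on its straight band, with the brass neck visible below the knob. I'll lift slowly.

Call:
drive_tool(steps=[{"tx":0,"ty":0,"tz":-0.3,"wx":0,"wy":0,"wz":0,"claw":0},{"tx":0,"ty":0,"tz":-0.3,"wx":0,"wy":0,"wz":0,"claw":0},{"tx":0,"ty":0,"tz":-0.3,"wx":0,"wy":0,"wz":0,"claw":0},{"tx":0,"ty":0,"tz":-0.3,"wx":0,"wy":0,"wz":0,"claw":0},{"tx":0,"ty":0,"tz":0,"wx":0,"wy":0,"wz":0,"claw":0}])

```text
time_s: 11.85
eef_pos: [0.5411, 0.0642, 0.2898]
tool_rot: [-2.592, -1.773, 0.002]
contact_force: [4.0, 4.3, -16.1]
opening: 0.025
```

Call:
drive_tool(steps=[{"tx":0,"ty":0,"tz":-0.2,"wx":0,"wy":0,"wz":0,"claw":0},{"tx":0,"ty":0,"tz":-0.2,"wx":0,"wy":0,"wz":0,"claw":0},{"tx":0,"ty":0,"tz":-0.2,"wx":0,"wy":0,"wz":0,"claw":0},{"tx":0,"ty":0,"tz":0,"wx":0,"wy":0,"wz":0,"claw":0},{"tx":0,"ty":0,"tz":0,"wx":0,"wy":0,"wz":0,"claw":0}])

```text
time_s: 12.48
eef_pos: [0.541, 0.0642, 0.2935]
tool_rot: [-2.591, -1.772, 0.005]
contact_force: [6.4, 4.9, -23.8]
opening: 0.0244
```

Call:
drive_tool(steps=[{"tx":0,"ty":0,"tz":0,"wx":0,"wy":0,"wz":0,"claw":0},{"tx":0,"ty":0,"tz":0,"wx":0,"wy":0,"wz":0,"claw":0},{"tx":0,"ty":0,"tz":0,"wx":0,"wy":0,"wz":0,"claw":0},{"tx":0,"ty":0,"tz":0,"wx":0,"wy":0,"wz":0,"claw":0},{"tx":0,"ty":0,"tz":0,"wx":0,"wy":0,"wz":0,"claw":0}])

```text
time_s: 13.1
eef_pos: [0.541, 0.0642, 0.2935]
tool_rot: [-2.591, -1.772, 0.005]
contact_force: [6.5, 4.1, -23.4]
opening: 0.0247
```

Run:
```python
from h import *
s=get_state();print(s["contact_force"],s["moment"],s["opening"],s["eef_pos"])
w=snapshot("wrist");cv2.imwrite("pics/w7.png",np.hstack([cv2.resize(w[170:350,220:420,::-1],None,fx=2,fy=2,interpolation=2),cv2.resize(w[0:260,200:460,::-1],(360,360))]))
```

```text
[  6.46392645   4.10971663 -23.38228947] [ 0.7052833  -1.12091192  0.03174343] 0.024662985512491884 [0.54102625 0.06416279 0.29349302]
```

View pics/w7.png

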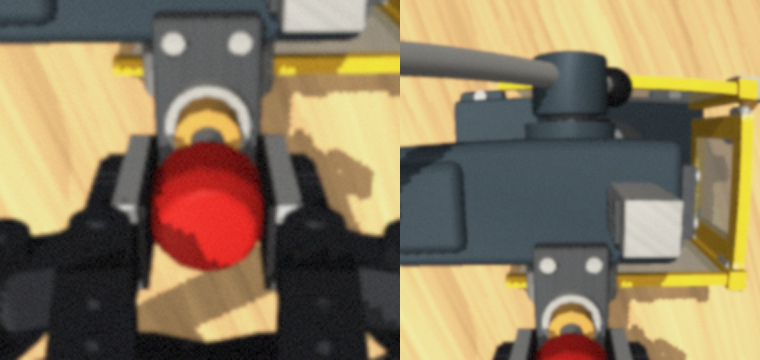

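The knob sits in the same place between the pads, so it hasn't slipped, and the dark neck now stands out of the brass barrel. The door is still shut at right. I'll do one small probe to confirm the stop.

Call:
drive_tool(steps=[{"tx":0,"ty":0,"tz":-0.1,"wx":0,"wy":0,"wz":0,"claw":0},{"tx":0,"ty":0,"tz":-0.1,"wx":0,"wy":0,"wz":0,"claw":0},{"tx":0,"ty":0,"tz":0,"wx":0,"wy":0,"wz":0,"claw":0},{"tx":0,"ty":0,"tz":0,"wx":0,"wy":0,"wz":0,"claw":0},{"tx":0,"ty":0,"tz":0,"wx":0,"wy":0,"wz":0,"claw":0}])

```text
time_s: 13.78
eef_pos: [0.541, 0.0641, 0.2936]
tool_rot: [-2.59, -1.771, 0.008]
contact_force: [8.5, 4.3, -30.9]
opening: 0.0251
```

The 2 mm command gave only 0.1 mm of rise and 7 N more force, so the plunger is hard on its stop. Handing in.

```bash
python3 -c "
from station import *
s=get_state();print(s['contact_force'],s['opening'],s['eef_pos']);print(finish_job())"
```

```text
[  8.46762749   4.32678484 -30.92701535] 0.025135543789072012 [0.54097638 0.0641477  0.29358102]
the job is handed in; nothing more can be done
None
```

The press is ready for your stroke: the guard door is shut on its catch, and the arm is holding the red-knobbed plunger fully up on its stop. I handed the job in at about 13.8 s.

- **Door:** I swung it shut with closed fingers on its outer face. It took 19 N with no further movement. It was still shut in the wrist view taken after the plunger was up.
- **Plunger:** After the door was shut I gripped the knob and lifted it about 12.4 mm (nominal 12 mm). A further 2 mm command moved it only 0.1 mm while the downward pull on the tool rose from 23 to 31 N, so it is on the stop. I saw no slip: the knob stayed in the same place between the pads.
- **Lever, tongue and loose parts:** I steered clear of these, and no force readings suggested contact. I took no separate final picture to check them.

**Readings that disagreed:** The grip opening reads 25 mm on a 28 mm knob. There is also about 9 N of sideways force on the tool. Both held steady.

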